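# Click the ticket cassette into the counter's dock

## Task

Load the blue ticket cassette into the counting machine's dock: set it in the open trough with its long side notch towards the red pawl, then push it in under the clear hood, until the sprung red pawl clicks into its notch and holds it against the yellow sprung plate. Push gently, with no more than about 17 N: the plate is damaged if it is rammed far back. Let go and leave it latched there, without disturbing the orange cassette, the stapler or the stamp.

Things in the scene. Friction and masses are not known exactly. Their poses are not given: they have to be found in the camera images.
- cassette: Blue plastic ticket cassette, loose, upright on the table, 200 to 350 g: 100 long (x) x 56 wide (y) x 40 high (mm), origin at the centre of its underside, +x is the leading end. Black grip fin on top, over the rear half. A notch 13 deep, full height, in its -y side from x = -32 to x = +15 mm.
- cassette_fin (a point): Centre of the black upright grip fin: 30 long (x) x 12 thick (y) x 36 high, centred at x = -22, y = 0 of the cassette; it stands on the 40 high body, so its top is 76 above the underside.
- cassette_shoulder (a point): On the cassette's -y side, front end of the notch (x = +15, 20 above the underside): the shoulder that the pawl catches.
- dock: Fixed grey and aluminium dock, 303 (x, -145 to +158) x 118 (y) mm, origin on its underside at table height. A trough runs along x; the cassette goes in towards +x, its x and y axes parallel to the dock's. Floor 10 above the table. Pawl and plate sit on an adjustable carriage, set differently each time, not measured: latched, the cassette's origin lies anywhere from x = +6 to +46.
- dock_trough (a point): On the trough floor at dock x = -85, y = 0: with its origin here the cassette can be lowered freely to the floor, clear of walls, hood and pawl.
- dock_mouth (a point): On the trough floor at dock x = -30, y = 0. From here inwards the walls leave a channel 59 wide, tops 40 above the table (below the cassette's top); outwards they flare, to 98 wide at x = -87. Slamming or jamming the cassette against the dock (70 N) damages it.
- dock_hood (a point): Middle of the front lower edge of the fixed clear hood, dock x = +55, 55 above the table; it covers the trough from there to x = +152, so the cassette's body (top 50 above the table) slides in under it while the fin stays outside.
- pawl (a joint): Red sprung pawl at the dock's -y wall, its nose reaching into the channel 28 to 38 mm above the table. 0 rad: sprung in (free, or clicked into the notch); 0.13 to 0.2 while the cassette's full-width front holds it aside. It resists with 3 to 8 N until it clicks in behind the shoulder. Then the cassette cannot go back; let go before the click, it is not held.
- ejector (a joint): Yellow sprung plate, 48 wide x 26 high (mm), at the inner end of the trough. 0 m: fully out; grows as the cassette presses it towards dock +x, 1300 N/m. The click comes with it about 0.006 in, at 8 to 12 N of push in all; beyond, force rises 1.3 N per mm. Damaged beyond 0.014 (18 N). About 0.005 when the cassette rests latched.
- spare: Orange cassette of the same shape as the blue one, loose on the table, to be left alone. Origin at the centre of its underside.
- stapler: Red and black stapler, 125 x 36 x 48 high, loose on the table, to be left alone. Origin at the centre of its underside.
- stamp: Hand stamp with wooden handle, 50 x 36 x 80 high, loose on the table, to be left alone. Origin at the centre of its underside.
Mind the look-alikes: they are no part of the job. Several things look just like the cassette: the one meant starts farthest to the robot's left.

How it is judged (in metres and radians):
On the way:
1. the blue cassette, in the dock, pushes the pawl aside (value of joint pawl above 0.08 rad and x of cassette in the frame of dock above -0.05 m and horizontal distance between cassette and dock below 0.07 m and z of cassette in the frame of dock below 0.02 m), for 0.1 s.
At the end, for the whole second after the job is handed in: The blue cassette lies flat at rest on the dock's trough floor (within 5 mm in height, 6 mm sideways, 0.08 rad), its origin 0 to 52 mm past the dock's origin, held by the pawl alone: the pawl has sprung back in (below 0.06 rad) and the cassette still presses the yellow plate in by 2.5 to 10 mm (value of joint pawl below 0.06 rad and value of joint ejector between 0.0025 and 0.01 m and x of cassette in the frame of dock between 0 and 0.052 m and y of cassette in the frame of dock between -0.006 and 0.006 m and z of cassette in the frame of dock between 0.005 and 0.015 m and angle between the x axis of cassette and the x axis of dock, either way round below 0.08 rad and angle between cassette's own z axis and vertical below 0.08 rad and linear speed of cassette below 0.01 m/s); the robot touches nothing.
It fails at once if the yellow plate is rammed in by more than 14 mm (about 18 N) (value of joint ejector above 0.014 m).
It fails at once if the cassette is slammed or jammed against the dock with more than 70 N (contact force between cassette and dock above 70 N).
It fails at once if the orange cassette, the stapler or the stamp is shifted by more than 20 mm (distance of any of spare, stapler, stamp from where it was at the start of the episode above 0.02 m).
It also fails if it takes over 70 s, if anything falls off the work surface, if the arm or the gripper's body presses on something with over 40 N, if the wrist force passes 120 N, or if a joint passes its speed limit or range.

## Robot

A 6-joint arm with a two-finger parallel gripper is mounted at the origin on the work surface. World frame = base frame: x ahead of the robot, y to its left, z up, the work surface at z = 0. Lengths are in mm, angles in rad, forces in N, time in s.
With the tool pointing down it reaches from about 350 to 975 mm from the base axis. Payload 7.1 kg.
Tool frame: the origin (TCP) lies midway between the tips of the shut fingers; the grasp point (between the pads) lies 19 mm behind it (ctrl.grip_depth is the distance from the TCP to the grasp point, in mm); z points along the fingers, y is the line along which they close (so a half turn about z gives the same grasp; the last joint's range is limited). The gripper opens to 88 mm and grips with 3 to 60 N. Pads are 20 mm wide; open, the fingers measure 115 mm over their backs; the gripper's body (75 mm by 178 mm) begins 61 mm behind the grasp point.
Start: joints at [-1.278, 0.423, 1.63, -0, 1.089, -0.019], TCP at [191.75, -594.842, 222.675] pointing down, gripper open.
Joint ranges: [-3, 3], [-0.9, 2.11], [0.09, 2.58], [-1.31, 4.45], [0.11, 2.69], [-2.54, 2.54]. Speed limits (rad/s): [2.39, 2.39, 3.01, 3.14, 3.14, 3.14].

## Interface

Orientations are given as a rotation vector (axis times angle).
In Python, from workcell import ctrl, cams gives the robot as it stands.
- The arm moves only by the tool move_arm, never from a script. Its argument "steps" is a list of rows, each a list of 3 entries, a list of its own where there are three numbers: the shift along the tool's x, y, z in units of 25 mm (1.0 is 25 mm), then the turn about the tool's z in units of 5 degrees (1.0 is 5 degrees), then the closure, from 0 (fully open) to 1 (shut). A call has 1 to 20 rows; each row shifts and turns the commanded pose from where the row before left it, along the tool's axes as they then stand; what a row does not reach is not made up. A row lasts 1/12 s, in which the tool goes at most 41.7 mm and 7.16 degrees, less where a joint would pass 70% of its speed; a pose out of reach is approached as far as the arm can. A call is refused whole if a number of a shift passes 1 or a number of a turn 1, either way. A call with a gripper value outside its range is refused whole. The fingers move at their own pace and stop on an object; the grip force is fixed at half the most. Time passes only in rows, so rows that do not move let the fingers close. It gives the time, the measured TCP pose, the force, the opening and the grip force at its end, in the units of the state.
- ctrl.get_obs(): the state, without advancing time (a new reading comes with each control period).
- cams.get_image(name): name is "scene" or "top"; returns a dict with "image" (480x640x3 uint8, red, green, blue), "camera_matrix" (3x3 intrinsics, pixels), "xyz" and "rotation" of the camera in the world. Camera axes: x right, y down, z forward; pixel columns grow to the right and rows downward; lengths in mm; the calibration is good to about 2 mm. A picture is of the moment at which its call begins. There is no depth.
- ctrl.close_job(): hands the job in; it is judged then, once.
Trained networks look in the newest picture that a camera, given by its name, has taken for a name from the list of things; names that differ only in an ending like _2 or _b are one class to them, and where a whole thing is asked for, a point or a joint stands for the part that bears it (a point fixed in the world has none). Each returns a list of dicts, best first, with "p" (0 to 1); they miss things now and then, are a little off and sometimes report something else, mostly with a low value. They report only what shows in the picture. A call takes as long as a camera call. They do not tell look-alikes from the thing itself.
- cams.boxes_of(camera, thing): "rect" ([centre column, centre row, width, height] in pixels, round what is visible of it).
- cams.cut_out(camera, thing): "pixels" (480x640 bool, what is visible of it) and "rect" ([centre column, centre row, width, height] in pixels, round what is visible of it).
The state is a dict: "t": time; "qpos": joint angles; "qvel": joint speeds; "joint_torque": joint torques, N m; "ee_pos": TCP position; "orientation": TCP orientation; "ft_force": force on the tool from outside, world axes, zero at the start; "moment": the same for the moment, N m; "width": finger opening in mm; "grasp_force": force on a finger pad.
Only numpy, scipy, OpenCV 4.12 (cv2) and the standard library are available. Lean on these libraries where they do the work, as an engineer would, in place of code of your own. Each camera call takes 0.05 s, during which the arm holds its last target. There are 200 camera calls.

## Working session

There is one attempt and no reset: what is moved stays moved. The work goes in short steps, Python scripts to look and compute and a tool call to move; the robot and the scene stay as the last step left them, time stands still between calls to the robot, and variables do not carry over. Pictures are saved under pics/ and viewed, at most 11 in all, crops included, and the job is handed in when it is done.

Besides the shell and the picture viewer there is one more tool, called after "Request:" as name(argument=value, ...), one argument or row to a line, values as JSON. move_arm: Moves the arm, as the interface text tells. Its arguments: {"type":"object","properties":{"steps":{"type":"array"}},"required":["steps"]}

```bash
mkdir -p pics; cat > h.py <<'E'
import numpy as np, cv2
from workcell import ctrl, cams
def ray(c,u,v):
    K=c["camera_matrix"];R=np.array(c["rotation"])
    if R.shape!=(3,3): R=cv2.Rodrigues(R)[0]
    return np.array(c["xyz"]),R@np.linalg.inv(K)@np.array([u,v,1.])
def hit(c,u,v,z):
    o,d=ray(c,u,v);return o+d*(z-o[2])/d[2]
def proj(c,P):
    R=np.array(c["rotation"])
    if R.shape!=(3,3): R=cv2.Rodrigues(R)[0]
    q=(np.atleast_2d(P)-np.array(c["xyz"]))@R
    q=q@np.array(c["camera_matrix"]).T
    return q[:,:2]/q[:,2:]
def save(c,n): cv2.imwrite("pics/"+n,cv2.cvtColor(c["image"],cv2.COLOR_RGB2BGR))
E
python3 - <<'E'
from h import *
for n in("top","scene"):
    c=cams.get_image(n);save(c,n+"0.png");print(n,c["xyz"],np.round(c["rotation"],3).tolist(),c["camera_matrix"].tolist())
    for t in("cassette","cassette_fin","dock","pawl","ejector","dock_hood","cassette_shoulder","dock_mouth","dock_trough"):
        print(t,[(round(r["p"],2),np.round(r["rect"]).tolist()) for r in cams.boxes_of(n,t)][:5])
o=ctrl.get_obs();print(o["ee_pos"],o["orientation"],o["t"],o["width"])
E
```

```text
top [383.71939957 -35.43064717 994.18341863] [-2.176, 2.176, -0.14] [[441.4502287262299, 0.0, 317.3562592530827], [0.0, 441.4502287262299, 240.54452286708076], [0.0, 0.0, 1.0]]
cassette [(0.92, [468.0, 338.0, 53.0, 53.0]), (0.87, [483.0, 245.0, 36.0, 45.0]), (0.6, [428.0, 264.0, 43.0, 52.0])]
cassette_fin [(0.93, [431.0, 265.0, 43.0, 50.0]), (0.78, [484.0, 245.0, 30.0, 47.0]), (0.57, [470.0, 340.0, 54.0, 50.0])]
dock [(0.64, [146.0, 169.0, 25.0, 60.0]), (0.59, [280.0, 204.0, 69.0, 143.0])]
pawl []
ejector [(0.62, [278.0, 183.0, 20.0, 3.0])]
dock_hood [(0.93, [280.0, 202.0, 74.0, 147.0])]
cassette_shoulder [(0.8, [429.0, 265.0, 45.0, 46.0]), (0.75, [468.0, 341.0, 58.0, 49.0]), (0.58, [484.0, 244.0, 32.0, 47.0])]
dock_mouth [(0.79, [281.0, 204.0, 75.0, 146.0])]
dock_trough [(0.71, [280.0, 202.0, 70.0, 150.0])]
scene [ 879.14218628 -722.30265079  841.75955429] [-2.26, -0.645, 0.256] [[545.4675499896182, 0.0, 318.40536230444945], [0.0, 545.4675499896182, 242.6172110389292], [0.0, 0.0, 1.0]]
cassette [(0.96, [198.0, 406.0, 69.0, 74.0]), (0.67, [126.0, 334.0, 38.0, 65.0]), (0.65, [224.0, 341.0, 64.0, 47.0])]
cassette_fin [(0.69, [126.0, 335.0, 43.0, 60.0]), (0.63, [200.0, 407.0, 70.0, 71.0]), (0.59, [223.0, 341.0, 60.0, 42.0])]
dock [(0.62, [375.0, 266.0, 156.0, 80.0])]
pawl [(0.54, [362.0, 266.0, 37.0, 8.0])]
ejector [(0.48, [462.0, 195.0, 56.0, 36.0])]
dock_hood [(0.64, [376.0, 271.0, 158.0, 85.0])]
cassette_shoulder [(0.67, [126.0, 335.0, 46.0, 63.0]), (0.64, [198.0, 410.0, 71.0, 71.0]), (0.58, [225.0, 341.0, 65.0, 45.0])]
dock_mouth [(0.65, [376.0, 266.0, 159.0, 83.0])]
dock_trough [(0.82, [376.0, 268.0, 154.0, 81.0])]
[ 191.75650636 -594.84548289  222.69209734] [3.10347109e+00 4.87711629e-01 4.11680308e-05] 1.0 87.88774549879939
```

View pics/top0.png

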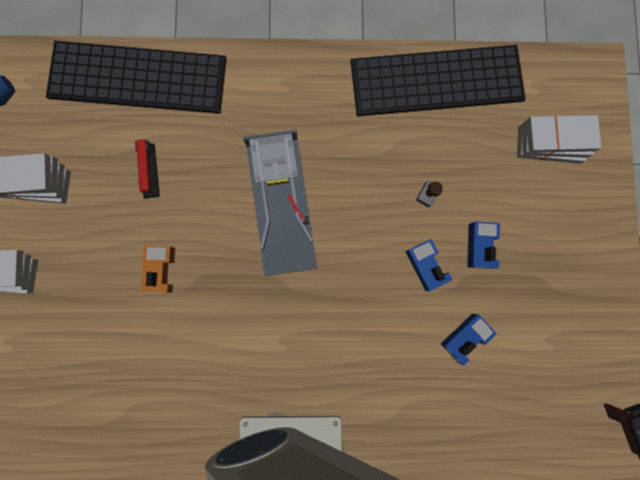

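View pics/scene0.png

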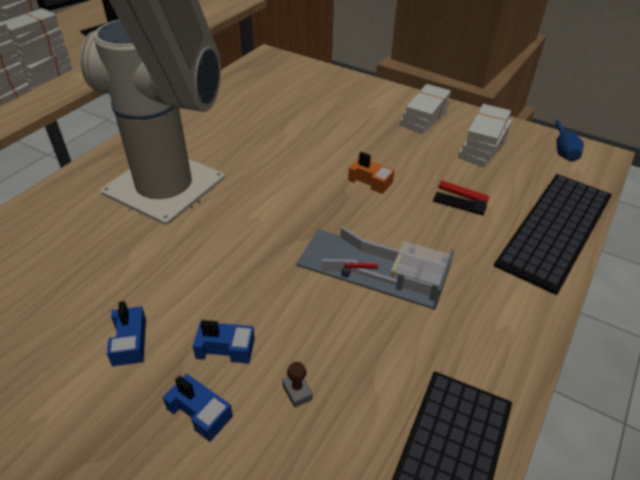

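The blue cassette meant is the leftmost at (428,264) in top (label forward, fin rear, notch on the right). The dock opens towards the robot at (290,270), with the hood at (272,155) and the pawl at (297,210).

```bash
cat >> h.py <<'E'
from scipy.optimize import minimize
def box(x0,x1,y0,y1,z0,z1): return np.array([[x,y,z] for x in(x0,x1) for y in(y0,y1) for z in(z0,z1)],float)
CAS=[box(-50,-32,-28,28,0,40),box(-32,15,-15,28,0,40),box(15,50,-28,28,0,40),box(-37,-7,-6,6,40,76)]
DOCK=[box(-145,158,-59,59,0,10)]
def xf(p,P,z=0):
    c,s=np.cos(p[2]),np.sin(p[2]);return P@np.array([[c,s,0],[-s,c,0],[0,0,1]])+[p[0],p[1],z]
def render(c,p,parts,z=0,S=4):
    m=np.zeros((480*S,640*S),np.uint8)
    for b in parts:
        q=(proj(c,xf(p,b,z))+.5)*S
        cv2.fillConvexPoly(m,cv2.convexHull(np.round(q).astype(np.int32)),1)
    return cv2.resize(m.astype(np.float32),(640,480),interpolation=cv2.INTER_AREA)
def fit(views,p0,parts,z=0):
    f=lambda p:sum(np.abs(render(c,p,parts,z)-m).sum()/m.sum() for c,m in views)
    best=None
    for dy in(-.15,0,.15):
        q=np.array(p0)+[0,0,dy]
        r=minimize(f,q,method="Nelder-Mead",options=dict(initial_simplex=q+np.array([[0,0,0],[12,0,0],[0,12,0],[0,0,.15]]),xatol=.02,fatol=1e-4))
        if best is None or r.fun<best.fun:best=r
    return best.x,best.fun
def mask(n,thing,uv):
    return min(cams.cut_out(n,thing),key=lambda d:np.hypot(d["rect"][0]-uv[0],d["rect"][1]-uv[1]))["pixels"].astype(np.float32)
E
python3 - <<'E'
from h import *
V=[];W=[]
t=cams.get_image("top");s=cams.get_image("scene")
mt=mask("top","cassette",(428,264));ms=mask("scene","cassette",(224,341))
p0=[*hit(t,428,264,25)[:2],.4]
for v in([(t,mt)],[(s,ms)],[(t,mt),(s,ms)]): print("cas",fit(v,p0,CAS))
dt=mask("top","dock",(280,204));ds=mask("scene","dock",(375,266))
p0=[*hit(t,281,204,5)[:2],.1]
for v in([(t,dt)],[(s,ds)],[(t,dt),(s,ds)]): print("dock",fit(v,p0,DOCK))
a=t["image"][120:290,235:465];a=np.ascontiguousarray(a)
a=cv2.resize(a,None,fx=3.4,fy=3.4,interpolation=cv2.INTER_CUBIC)
mm=cv2.resize(np.maximum(mt,dt)[120:290,235:465],(a.shape[1],a.shape[0]))
cs,_=cv2.findContours((mm>.5).astype(np.uint8),0,1);cv2.drawContours(a,cs,-1,(0,255,0),1)
cv2.imwrite("pics/crop1.png",a[:,:,::-1])
b=s["image"][215:370,180:460];b=cv2.resize(np.ascontiguousarray(b),None,fx=2.8,fy=2.8,interpolation=cv2.INTER_CUBIC)
mm=cv2.resize(np.maximum(ms,ds)[215:370,180:460],(b.shape[1],b.shape[0]))
cs,_=cv2.findContours((mm>.5).astype(np.uint8),0,1);cv2.drawContours(b,cs,-1,(0,255,0),1)
cv2.imwrite("pics/crop2.png",b[:,:,::-1])
E
```

```text
cas (array([ 434.9743762 , -301.13318636,    0.44647291]), np.float64(0.041259765625))
cas (array([ 432.80013797, -301.34476747,    0.46971273]), np.float64(0.051232993602752686))
cas (array([ 434.16544055, -301.43317465,    0.4657281 ]), np.float64(0.11362907290458679))
dock (array([5.67998868e+02, 2.58643318e+01, 1.49375726e-01]), np.float64(0.07118826359510422))
dock (array([5.60716748e+02, 2.88771661e+01, 1.59754797e-01]), np.float64(0.1338150054216385))
dock (array([5.63246242e+02, 2.62402365e+01, 1.54405796e-01]), np.float64(0.23195943236351013))
```

View pics/crop1.png

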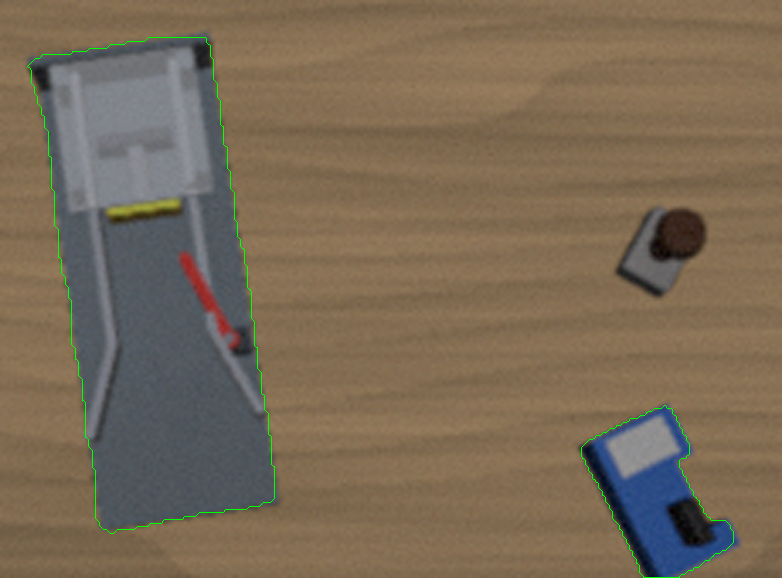

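View pics/crop2.png

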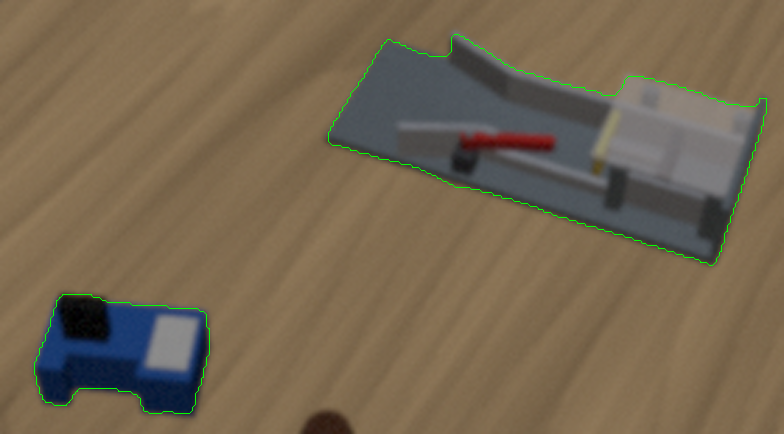

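```bash
cat >> h.py <<'E'
def wall(s):
    a=box(-30,152,29.5*s,34*s,10,40)
    f=np.array([[x,y*s,z] for x,y in((-30,29.5),(-30,34),(-87,49),(-87,53.5)) for z in(10,40)],float)
    return [a,f]
DOCK2=DOCK+wall(1)+wall(-1)+[box(55,152,-42,42,10,59)]
E
python3 - <<'E'
from h import *
t=cams.get_image("top");s=cams.get_image("scene")
dt=mask("top","dock",(280,204));ds=mask("scene","dock",(375,266))
p0=[565,27,.15]
for v in([(t,dt)],[(s,ds)],[(t,dt),(s,ds)]): print("dock",fit(v,p0,DOCK2))
p,_=fit([(t,dt),(s,ds)],p0,DOCK2)
out=[]
for c,(r0,r1,c0,c1),k in((t,(120,290,235,335),3.4),(s,(215,310,290,460),2.6)):
    a=cv2.resize(np.ascontiguousarray(c["image"][r0:r1,c0:c1]),None,fx=k,fy=k,interpolation=cv2.INTER_CUBIC)
    for b in DOCK2:
        z=b[:,2].max();q=proj(c,xf(p,b[b[:,2]==z]))
        h=cv2.convexHull(((q+.5-[c0,r0])*k).astype(np.int32));cv2.polylines(a,[h],True,(255,255,0),1)
    out.append(a)
H=max(a.shape[0] for a in out)
im=np.hstack([cv2.copyMakeBorder(a,0,H-a.shape[0],0,0,0) for a in out]);cv2.imwrite("pics/crop3.png",im[:,:,::-1]);print(im.shape)
# yellow plate
hsv=cv2.cvtColor(t["image"],cv2.COLOR_RGB2HSV);m=cv2.inRange(hsv,(22,110,90),(35,255,255));m[:,:240]=0;m[:,320:]=0;m[:150]=0;m[220:]=0
v,u=np.nonzero(m);w=hit(t,u.mean(),v.mean(),36)
cc,ss=np.cos(p[2]),np.sin(p[2]);d=w[:2]-p[:2];print("plate top dock xy",cc*d[0]+ss*d[1],-ss*d[0]+cc*d[1],len(u))
E
```

```text
dock (array([5.67180482e+02, 2.53246474e+01, 1.52537318e-01]), np.float64(0.041817158460617065))
dock (array([5.61491755e+02, 2.73546301e+01, 1.53302939e-01]), np.float64(0.029288887977600098))
dock (array([5.63464047e+02, 2.60939487e+01, 1.53420445e-01]), np.float64(0.10046245157718658))
(578, 782, 3)
plate top dock xy 56.5695689354792 -1.2728038559884745 55
```

View pics/crop3.png

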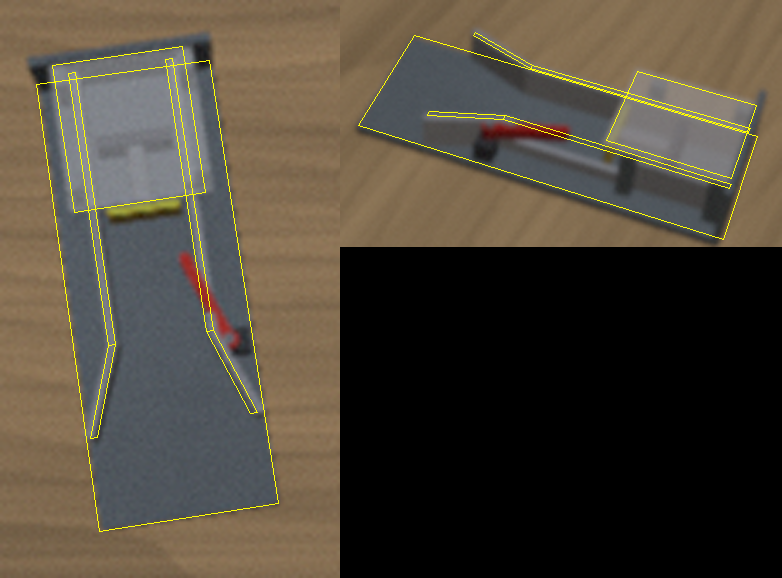

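```bash
cat >> h.py <<'E'
DOCK3=DOCK2+[box(150,158,-59,59,0,55),box(55,65,-59,59,0,40)]
E
python3 - <<'E'
from h import *
t=cams.get_image("top");s=cams.get_image("scene")
dt=mask("top","dock",(280,204));ds=mask("scene","dock",(375,266))
for nm,c,d in(("t",t,dt),("s",s,ds)):
  for h in(40,55,65): 
    D=DOCK2+[box(150,158,-59,59,0,h),box(55,65,-59,59,0,40)]
    print(nm,h,fit([(c,d)],[564,27,.15],D))
# straight edges of base in top image: side edges/bottom by mask contour line fits, below walls' influence
cs=max(cv2.findContours((dt>.5).astype(np.uint8),0,1)[0],key=len)[:,0]
P=np.array([hit(t,u,v,10)[:2] for u,v in cs])
for nm,(lo,hi) in dict(left=((260,160),(259,235)),right=((300,160),(320,255)),bot=((267,268),(313,280))).items():
    k=(cs[:,0]<275)&(cs[:,1]>160)&(cs[:,1]<265) if nm=="left" else (cs[:,0]>295)&(cs[:,1]>145)&(cs[:,1]<262) if nm=="right" else (cs[:,1]>262)&(cs[:,0]>269)&(cs[:,0]<312)
    vx,vy,x0,y0=cv2.fitLine(P[k].astype(np.float32),cv2.DIST_HUBER,0,.01,.01).ravel()
    print(nm,k.sum(),np.degrees(np.arctan2(vy,vx)),x0,y0)
E
```

```text
t 40 (array([5.67152279e+02, 2.55599242e+01, 1.52755037e-01]), np.float64(0.03799216449260712))
t 55 (array([5.65453970e+02, 2.52865658e+01, 1.50867102e-01]), np.float64(0.02222277969121933))
t 65 (array([5.63851403e+02, 2.51161038e+01, 1.49228820e-01]), np.float64(0.017502008005976677))
s 40 (array([5.61618705e+02, 2.70374143e+01, 1.59815072e-01]), np.float64(0.03890956565737724))
s 55 (array([5.61317965e+02, 2.75613775e+01, 1.55490582e-01]), np.float64(0.037186380475759506))
s 65 (array([5.61367953e+02, 2.68250628e+01, 1.51326032e-01]), np.float64(0.03893541544675827))
left 104 8.645451 553.45935 82.17588
right 116 8.74662 572.96716 -32.845036
bot 42 -81.192894 420.58218 3.5294042
```

Estimated: dock (563, 26.3, 0.152 rad), cassette (434.2, -301.3, 0.458 rad), so the fin is at (414.5, -311). I'll move above the fin.

Request:
move_arm(
  steps=[
    [[0,0,0],[0,0,-1],0],
    [[0,0,0],[0,0,-0.67],0],
    [[0.81,-0.39,0.25],[0,0,0],0],
    [[0.81,-0.39,0.25],[0,0,0],0],
    [[0.81,-0.39,0.25],[0,0,0],0],
    [[0.81,-0.39,0.25],[0,0,0],0],
    [[0.81,-0.39,0.25],[0,0,0],0],
    [[0.81,-0.39,0.25],[0,0,0],0],
    [[0.81,-0.39,0.25],[0,0,0],0],
    [[0.81,-0.39,0.25],[0,0,0],0],
    [[0.81,-0.39,0.25],[0,0,0],0],
    [[0.81,-0.39,0.25],[0,0,0],0],
    [[0.81,-0.39,0.25],[0,0,0],0],
    [[0.81,-0.39,0.25],[0,0,0],0],
    [[0.81,-0.39,0.25],[0,0,0],0],
    [[0.81,-0.39,0.25],[0,0,0],0],
    [[0.81,-0.39,0.25],[0,0,0],0],
    [[0.81,-0.39,0.25],[0,0,0],0],
    [[0,0,0],[0,0,0],0],
    [[0,0,0],[0,0,0],0],
  ],
)

```text
schema error: expected a number
```

Request:
move_arm(
  steps=[
    [[0,0,0],-1,0],
    [[0,0,0],-0.67,0],
    [[0.81,-0.39,0.25],0,0],
    [[0.81,-0.39,0.25],0,0],
    [[0.81,-0.39,0.25],0,0],
    [[0.81,-0.39,0.25],0,0],
    [[0.81,-0.39,0.25],0,0],
    [[0.81,-0.39,0.25],0,0],
    [[0.81,-0.39,0.25],0,0],
    [[0.81,-0.39,0.25],0,0],
    [[0.81,-0.39,0.25],0,0],
    [[0.81,-0.39,0.25],0,0],
    [[0.81,-0.39,0.25],0,0],
    [[0.81,-0.39,0.25],0,0],
    [[0.81,-0.39,0.25],0,0],
    [[0.81,-0.39,0.25],0,0],
    [[0.81,-0.39,0.25],0,0],
    [[0.81,-0.39,0.25],0,0],
    [[0,0,0],0,0],
    [[0,0,0],0,0],
  ],
)

```text
t: 3.37
ee_pos: [413.8, -311.1, 122.5]
orientation: [-3.059, -0.716, 0.001]
ft_force: [-0.3, 0.0, -0.5]
width: 87.6
grasp_force: 0.0
```

Request:
move_arm(
  steps=[
    [[0,0,0.7],0,0],
    [[0,0,0.7],0,0],
    [[0,0,0.7],0,0],
    [[0,0,0.6],0,0],
    [[0,0,0.4],0,0],
    [[0,0,0],0,0],
    [[0,0,0],0,1],
    [[0,0,0],0,1],
    [[0,0,0],0,1],
    [[0,0,0],0,1],
    [[0,0,0],0,1],
    [[0,0,0],0,1],
    [[0,0,0],0,1],
    [[0,0,0],0,1],
    [[0,0,0],0,1],
    [[0,0,0],0,1],
  ],
)

```text
t: 4.7
ee_pos: [413.5, -311.7, 45.2]
orientation: [-3.06, -0.713, 0.0]
ft_force: [0.3, -0.1, 0.1]
width: 24.5
grasp_force: 0.0
```

Still closing; finish the grip, then lift 90 mm.

Request:
move_arm(
  steps=[
    [[0,0,0],0,1],
    [[0,0,0],0,1],
    [[0,0,0],0,1],
    [[0,0,0],0,1],
    [[0,0,0],0,1],
    [[0,0,0],0,1],
    [[0,0,-0.3],0,1],
    [[0,0,-0.6],0,1],
    [[0,0,-0.6],0,1],
    [[0,0,-0.6],0,1],
    [[0,0,-0.6],0,1],
    [[0,0,-0.6],0,1],
    [[0,0,-0.3],0,1],
    [[0,0,0],0,1],
    [[0,0,0],0,1],
  ],
)

```text
t: 5.95
ee_pos: [413.5, -311.8, 135.4]
orientation: [3.059, 0.712, 0.001]
ft_force: [0.7, 0.3, -2.9]
width: 12.0
grasp_force: 30.0
```

Request:
move_arm(
  steps=[
    [[0,0,0],0.9,1],
    [[0,0,0],0.9,1],
    [[0,0,0],0.9,1],
    [[0,0,0],0.8,1],
    [[0.1,-0.36,0],0,1],
    [[0.25,-0.8,0],0,1],
    [[0.25,-0.85,0],0,1],
    [[0.25,-0.85,0],0,1],
    [[0.25,-0.85,0],0,1],
    [[0.25,-0.85,0],0,1],
    [[0.25,-0.85,0],0,1],
    [[0.25,-0.85,0],0,1],
    [[0.25,-0.85,0],0,1],
    [[0.25,-0.85,0],0,1],
    [[0.25,-0.85,0],0,1],
    [[0.25,-0.85,0],0,1],
    [[0.25,-0.85,0],0,1],
    [[0.25,-0.85,0],0,1],
    [[0.25,-0.85,0],0,1],
    [[0.1,-0.25,0],0,1],
  ],
)

```text
t: 7.62
ee_pos: [457.0, 12.7, 134.5]
orientation: [-3.131, -0.245, 0.002]
ft_force: [-0.3, -0.3, -3.1]
width: 12.3
grasp_force: 30.0
```

```bash
python3 - <<'E'
from h import *
t=cams.get_image("top");s=cams.get_image("scene");o=ctrl.get_obs();print(o["ee_pos"],o["orientation"],o["ft_force"])
a=t["image"][130:350,230:350];b=s["image"][180:340,230:470]
a=cv2.resize(a,None,fx=2.5,fy=2.5,interpolation=cv2.INTER_CUBIC);b=cv2.resize(b,None,fx=2,fy=2,interpolation=cv2.INTER_CUBIC)
b=cv2.copyMakeBorder(b,0,a.shape[0]-b.shape[0],0,0,0);cv2.imwrite("pics/c4.png",np.hstack([a,b])[:,:,::-1])
E
```

```text
[457.23557041  11.32625039 134.64607539] [-3.13191061e+00 -2.45030544e-01  1.77376161e-03] [ 0.40613683 -0.16907682 -3.12752887]
```

View pics/c4.png

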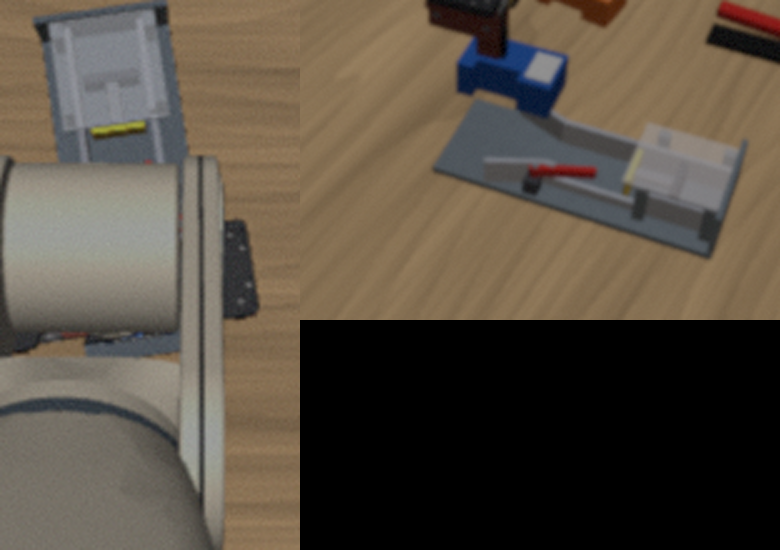

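The picture shows the cassette held level above the trough at (512,75) of the right-hand (scene) view, while the arm hides it in the top view. I'll lower to just above the floor and measure in the scene camera.

Request:
move_arm(
  steps=[
    [[0,0,0.4],0,1],
    [[0,0,0.6],0,1],
    [[0,0,0.6],0,1],
    [[0,0,0.6],0,1],
    [[0,0,0.4],0,1],
    [[0,0,0],0,1],
    [[0,0,0],0,1],
  ],
)

```text
t: 8.3
ee_pos: [457.1, 9.5, 69.5]
orientation: [-3.132, -0.238, 0.003]
ft_force: [0.6, -0.3, -2.7]
width: 11.9
grasp_force: 30.0
```

```bash
cat > m.py <<'E'
from h import *
import sys
s=cams.get_image("scene");o=ctrl.get_obs();e=o["ee_pos"];r=o["orientation"]
z=e[2]-45.2
D=np.array([561.4,27.0,.153])   # dock as seen by scene camera
yaw=2*np.arctan(r[1]/r[0])
p0=[e[0]+22*np.cos(yaw),e[1]+22*np.sin(yaw),yaw]
u0=proj(s,np.array([[p0[0],p0[1],z+25]]))[0]
m=mask("scene","cassette",u0)
# where fingers are rendered out: ignore area above fin
p,f=fit([(s,m)],p0,CAS[:3],z);q,g=fit([(s,m)],p0,CAS,z)
def rel(p):
    c,s_=np.cos(D[2]),np.sin(D[2]);d=np.array(p[:2])-D[:2];return np.round([c*d[0]+s_*d[1],-s_*d[0]+c*d[1],p[2]-D[2]],3)
print("ee",np.round(e,1),"yaw",yaw,"F",np.round(o["ft_force"],1),"t",o["t"])
print("nominal rel",rel(p0),"fit body",rel(p),f,"fit all",rel(q),g)
b=s["image"][180:340,230:470];k=3
b=cv2.resize(np.ascontiguousarray(b),None,fx=k,fy=k,interpolation=cv2.INTER_CUBIC)
for P in CAS[:3]: cv2.polylines(b,[cv2.convexHull(((proj(s,xf(p,P[P[:,2]==40],z))+.5-[230,180])*k).astype(np.int32))],True,(255,255,0),1)
for P in DOCK2: cv2.polylines(b,[cv2.convexHull(((proj(s,xf(D,P[P[:,2]==P[:,2].max()]))+.5-[230,180])*k).astype(np.int32))],True,(0,255,0),1)
cv2.imwrite("pics/"+sys.argv[1],b[:,:,::-1])
E
python3 m.py m1.png
```

```text
ee [457.7   9.7  70.1] yaw 0.15148760087053853 F [-0.2 -0.9 -3.2] t 8.35
nominal rel [-8.3103e+01 -1.3780e+00 -2.0000e-03] fit body [-8.4296e+01  2.8400e-01 -3.0000e-03] 0.16223108768463135 fit all [-8.4101e+01  2.0900e-01 -2.0000e-03] 0.20015764236450195
```

View pics/m1.png

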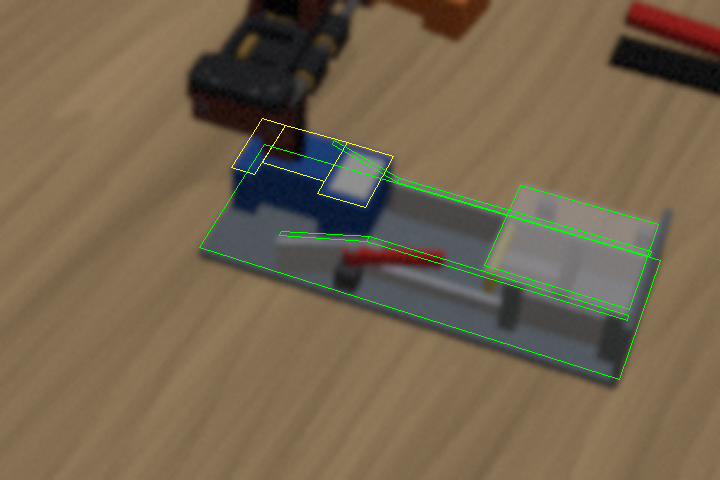

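In the scene view the cassette lies over the trough (offset about 0.2 mm sideways, yaw aligned). I'll lower it to the floor, then advance in steps.

Request:
move_arm(
  steps=[
    [[0,0,0.2],0,1],
    [[0,0,0.2],0,1],
    [[0,0,0.12],0,1],
    [[0,0,0],0,1],
    [[0,0,0],0,1],
    [[0,0,0],0,1],
  ],
)

```text
t: 8.9
ee_pos: [457.8, 10.2, 57.2]
orientation: [-3.132, -0.239, 0.0]
ft_force: [-0.1, -0.8, -3.6]
width: 11.9
grasp_force: 30.0
```

Request:
move_arm(
  steps=[
    [[0,0,0.05],0,1],
    [[0,0,0],0,1],
    [[0,0,0],0,1],
  ],
)

```text
t: 9.15
ee_pos: [457.8, 10.2, 56.0]
orientation: [-3.132, -0.239, -0.0]
ft_force: [0.4, 0.8, -2.8]
width: 11.7
grasp_force: 30.0
```

Request:
move_arm(
  steps=[
    [[0.2,0,0],0,1],
    [[0.3,0,0],0,1],
    [[0.3,0,0],0,1],
    [[0.3,0,0],0,1],
    [[0.3,0,0],0,1],
    [[0.2,0,0],0,1],
    [[0,0,0],0,1],
    [[0,0,0],0,1],
  ],
)

```text
t: 9.82
ee_pos: [493.8, 14.8, 55.4]
orientation: [3.131, 0.239, -0.012]
ft_force: [-9.4, -11.3, 4.3]
width: 12.0
grasp_force: 30.0
```

```bash
python3 m.py m2.png
```

```text
ee [493.7  14.8  55.4] yaw 0.15259925764319726 F [ -9.  -11.4   5.3] t 9.8667
nominal rel [-46.732  -1.775  -0.   ] fit body [-4.8514e+01  2.4760e+00  1.0000e-02] 0.3203652799129486 fit all [-4.7971e+01  1.8770e+00  1.4000e-02] 0.3644953668117523
```

Wall contact force points -y, so the cassette sits too far towards +y; shift that way a little.

Request:
move_arm(
  steps=[
    [[0,0.05,0],0,1],
    [[0,0,-0.02],0,1],
    [[0,0,0],0,1],
    [[0,0,0],0,1],
  ],
)

```text
t: 10.25
ee_pos: [496.5, 15.0, 56.1]
orientation: [3.132, 0.239, -0.003]
ft_force: [-4.4, -1.1, -3.7]
width: 12.0
grasp_force: 30.0
```

Request:
move_arm(
  steps=[
    [[0.15,0,0],0,1],
    [[0.15,0,0],0,1],
    [[0.15,0,0],0,1],
    [[0.15,0,0],0,1],
    [[0,0,0],0,1],
    [[0,0,0],0,1],
  ],
)

```text
t: 10.75
ee_pos: [513.7, 17.5, 56.6]
orientation: [-3.132, -0.239, -0.004]
ft_force: [1.0, 1.3, -6.1]
width: 11.9
grasp_force: 30.0
```

Request:
move_arm(
  steps=[
    [[0.1,0,0],0,1],
    [[0.1,0,0],0,1],
    [[0.1,0,0],0,1],
    [[0.1,0,0],0,1],
    [[0,0,0],0,1],
    [[0,0,0],0,1],
  ],
)

```text
t: 11.25
ee_pos: [523.0, 18.9, 56.6]
orientation: [-3.132, -0.239, -0.002]
ft_force: [-0.8, 2.0, -5.1]
width: 11.7
grasp_force: 30.0
```

```bash
python3 m.py m3.png
```

```text
ee [523.   18.9  56.5] yaw 0.15208431646094225 F [-0.2  2.8 -4.8] t 11.3
nominal rel [-1.7179e+01 -2.1400e+00 -1.0000e-03] fit body [-1.8247e+01  5.0180e+00 -7.0000e-03] 0.3810429871082306 fit all [-18.276   1.789  -0.022] 0.45081692934036255
```

View pics/m3.png

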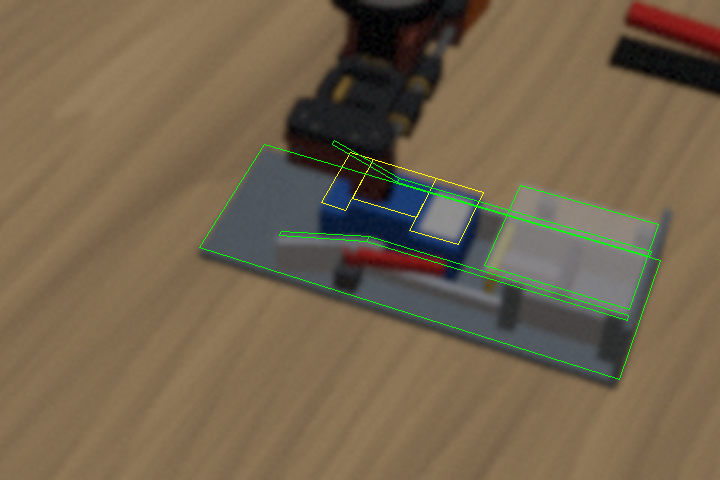

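The cassette is in the channel, front at about (475,235), with the red pawl alongside at (400,262). Continuing gently.

Request:
move_arm(
  steps=[
    [[0.1,0,0],0,1],
    [[0.1,0,0],0,1],
    [[0.1,0,0],0,1],
    [[0,0,0],0,1],
    [[0,0,0],0,1],
  ],
)

```text
t: 11.77
ee_pos: [530.2, 20.0, 56.5]
orientation: [-3.132, -0.239, -0.002]
ft_force: [-0.3, 2.4, -4.8]
width: 12.0
grasp_force: 30.0
```

Request:
move_arm(
  steps=[
    [[0.05,0,0],0,1],
    [[0.05,0,0],0,1],
    [[0.05,0,0],0,1],
    [[0,0,0],0,1],
    [[0,0,0],0,1],
  ],
)

```text
t: 12.18
ee_pos: [533.5, 20.5, 56.4]
orientation: [-3.132, -0.239, -0.001]
ft_force: [-1.4, 1.3, -3.0]
width: 12.0
grasp_force: 30.0
```

Request:
move_arm(
  steps=[
    [[0.05,0,0],0,1],
    [[0.05,0,0],0,1],
    [[0,0,0],0,1],
    [[0,0,0],0,1],
  ],
)

```text
t: 12.52
ee_pos: [536.1, 20.9, 56.5]
orientation: [-3.132, -0.239, -0.001]
ft_force: [-1.3, 2.6, -3.3]
width: 12.0
grasp_force: 30.0
```

Request:
move_arm(
  steps=[
    [[0.05,0,0],0,1],
    [[0.05,0,0],0,1],
    [[0,0,0],0,1],
    [[0,0,0],0,1],
  ],
)

```text
t: 12.85
ee_pos: [538.5, 21.3, 56.4]
orientation: [-3.132, -0.239, -0.001]
ft_force: [-1.8, 1.9, -3.3]
width: 11.7
grasp_force: 30.0
```

Request:
move_arm(
  steps=[
    [[0.05,0,0],0,1],
    [[0.05,0,0],0,1],
    [[0,0,0],0,1],
    [[0,0,0],0,1],
  ],
)

```text
t: 13.18
ee_pos: [541.0, 21.7, 56.5]
orientation: [-3.132, -0.239, -0.001]
ft_force: [-1.4, 3.7, -3.4]
width: 12.0
grasp_force: 30.0
```

Request:
move_arm(
  steps=[
    [[0.05,0,0],0,1],
    [[0.05,0,0],0,1],
    [[0,0,0],0,1],
    [[0,0,0],0,1],
  ],
)

```text
t: 13.52
ee_pos: [543.5, 22.0, 56.5]
orientation: [3.133, 0.239, 0.001]
ft_force: [-1.9, 2.7, -2.7]
width: 11.9
grasp_force: 30.0
```

Request:
move_arm(
  steps=[
    [[0.05,0,0],0,1],
    [[0.05,0,0],0,1],
    [[0,0,0],0,1],
    [[0,0,0],0,1],
  ],
)

```text
t: 13.85
ee_pos: [545.5, 22.4, 56.3]
orientation: [-3.132, -0.239, 0.001]
ft_force: [-3.0, 2.5, -3.0]
width: 12.0
grasp_force: 30.0
```

Request:
move_arm(
  steps=[
    [[0.05,0,0],0,1],
    [[0.05,0,0],0,1],
    [[0,0,0],0,1],
    [[0,0,0],0,1],
  ],
)

```text
t: 14.18
ee_pos: [547.5, 22.7, 56.3]
orientation: [3.132, 0.239, -0.002]
ft_force: [-4.4, 2.2, -2.4]
width: 11.7
grasp_force: 30.0
```

```bash
python3 - <<'E'
from h import *
s=cams.get_image("scene")
for n in("pawl","ejector"): print(n,[(round(r["p"],2),np.round(r["rect"],1).tolist()) for r in cams.boxes_of("scene",n)][:3])
t=cams.get_image("top")
a=cv2.resize(s["image"][210:320,290:460],None,fx=4,fy=4,interpolation=cv2.INTER_CUBIC)
cv2.imwrite("pics/c5.png",a[:,:,::-1])
E
```

```text
pawl [(0.72, [361.6, 266.4, 32.9, 10.4]), (0.44, [373.7, 257.9, 51.6, 38.9])]
ejector []
```

View pics/c5.png

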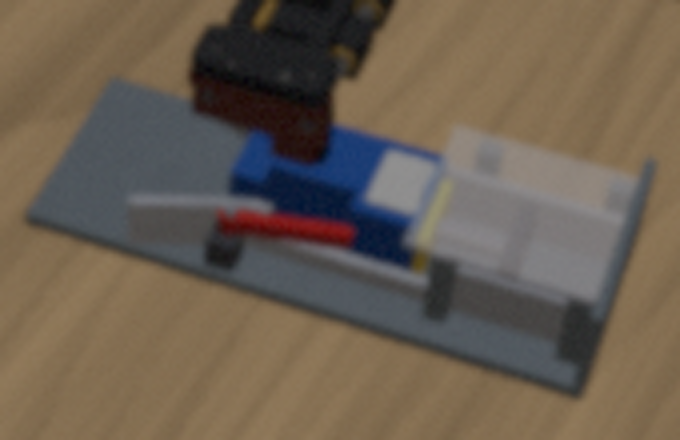

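The front is meeting the yellow plate at (432,220), and the pawl tip (350,235) is just ahead of the notch shoulder. Small steps from here.

Request:
move_arm(
  steps=[
    [[0.05,0,0],0,1],
    [[0.05,0,0],0,1],
    [[0,0,0],0,1],
    [[0,0,0],0,1],
  ],
)

```text
t: 14.72
ee_pos: [549.7, 23.0, 56.2]
orientation: [3.132, 0.239, -0.003]
ft_force: [-5.2, 1.7, -1.9]
width: 12.0
grasp_force: 30.0
```

Request:
move_arm(
  steps=[
    [[0.05,0,0],0,1],
    [[0,0,0],0,1],
    [[0,0,0],0,1],
  ],
)

```text
t: 14.97
ee_pos: [550.0, 23.0, 56.1]
orientation: [3.132, 0.239, -0.006]
ft_force: [-8.2, 0.4, 2.0]
width: 11.8
grasp_force: 30.0
```

```bash
cat > w.py <<'E'
from h import *
s=cams.get_image("scene")
hsv=cv2.cvtColor(s["image"],cv2.COLOR_RGB2HSV);m=cv2.inRange(hsv,(0,150,80),(8,255,255))|cv2.inRange(hsv,(172,150,80),(180,255,255))
m[:,:335]=0;m[:,395:]=0;m[:250]=0;m[285:]=0
v,u=np.nonzero(m);(k,b)=np.polyfit(u,v,1);print("pawl slope",k,"tip",u.max(),k*u.max()+b,len(u))
o=ctrl.get_obs();print(np.round(o["ee_pos"],1),np.round(o["ft_force"],1))
E
python3 w.py
```

```text
pawl slope 0.010220748366659774 tip 377 264.5803883719395 111
[550.   23.   56.2] [-7.4  0.5  0.6]
```

Request:
move_arm(
  steps=[
    [[0.05,0,0],0,1],
    [[0,0,0],0,1],
    [[0,0,0],0,1],
  ],
)

```text
t: 15.27
ee_pos: [550.9, 23.1, 56.1]
orientation: [3.132, 0.239, -0.007]
ft_force: [-9.8, -0.4, 2.2]
width: 11.8
grasp_force: 30.0
```

```bash
python3 w.py
```

```text
pawl slope 0.003663838362174873 tip 377 264.51976908882125 113
[550.9  23.1  56.1] [-8.8 -0.3  2.2]
```

Request:
move_arm(
  steps=[
    [[0.05,0,0],0,1],
    [[0,0,0],0,1],
    [[0,0,0],0,1],
  ],
)

```text
t: 15.57
ee_pos: [551.8, 23.2, 56.1]
orientation: [3.132, 0.239, -0.008]
ft_force: [-10.2, -0.5, 3.4]
width: 12.0
grasp_force: 30.0
```

```bash
python3 w.py
```

```text
pawl slope 0.008398767518139096 tip 377 264.61206639499056 115
[551.8  23.2  56.1] [-10.    0.3   2.3]
```

Request:
move_arm(
  steps=[
    [[0.05,0,0],0,1],
    [[0,0,0],0,1],
    [[0,0,0],0,1],
  ],
)

```text
t: 15.87
ee_pos: [552.7, 23.4, 56.1]
orientation: [3.132, 0.239, -0.009]
ft_force: [-9.6, -0.8, 3.6]
width: 11.8
grasp_force: 30.0
```

```bash
python3 w.py
```

```text
pawl slope 0.005669630464589705 tip 377 264.60425937297583 116
[552.6  23.4  56. ] [-10.4  -1.    3.2]
```

```bash
python3 - <<'E'
from h import *
for f in("scene0.png",):
    im=cv2.imread("pics/"+f)
    hsv=cv2.cvtColor(im,cv2.COLOR_BGR2HSV);m=cv2.inRange(hsv,(0,150,80),(8,255,255))|cv2.inRange(hsv,(172,150,80),(180,255,255))
    m[:,:335]=0;m[:,395:]=0;m[:250]=0;m[285:]=0
    v,u=np.nonzero(m);(k,b)=np.polyfit(u,v,1);print(f,k,u.max(),k*u.max()+b,len(u))
E
python3 w.py
```

```text
scene0.png 0.03150388769317149 377 265.09113295716753 93
pawl slope 0.00907755102040683 tip 377 264.5879673469389 112
[552.7  23.4  56.1] [-11.6  -1.4   3.6]
```

```bash
python3 - <<'E'
from h import *
a=cv2.resize(cv2.imread("pics/c5.png"),(170,110),interpolation=cv2.INTER_AREA)
im=np.zeros((480,640,3),np.uint8);im[210:320,290:460]=a
hsv=cv2.cvtColor(im,cv2.COLOR_BGR2HSV);m=cv2.inRange(hsv,(0,150,80),(8,255,255))|cv2.inRange(hsv,(172,150,80),(180,255,255))
m[:,:335]=0;m[:,395:]=0;m[:250]=0;m[285:]=0
v,u=np.nonzero(m);(k,b)=np.polyfit(u,v,1);print(k,u.max(),k*u.max()+b,len(u))
s=cams.get_image("scene")
b=cv2.resize(s["image"][210:320,290:460],None,fx=4,fy=4,interpolation=cv2.INTER_CUBIC)
cv2.imwrite("pics/c6.png",b[:,:,::-1])
E
```

```text
0.11670877349734456 377 267.77194144583046 121
```

View pics/c6.png

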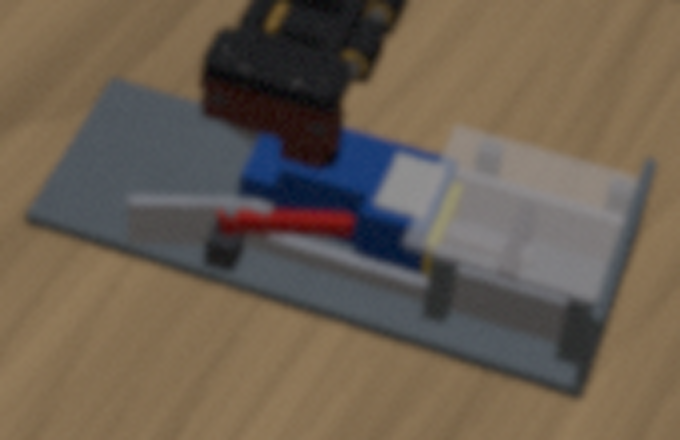

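The pawl has turned back into the notch (slope 0.117 before, 0.009 now), so it has clicked. I'll ease back a little, open and lift away.

Request:
move_arm(
  steps=[
    [[-0.05,0,0],0,1],
    [[-0.05,0,0],0,1],
    [[-0.05,0,0],0,1],
    [[-0.03,0,0],0,1],
    [[0,0,0],0,1],
    [[0,0,0],0,1],
  ],
)

```text
t: 16.52
ee_pos: [549.3, 22.8, 56.0]
orientation: [3.132, 0.239, -0.006]
ft_force: [-6.9, 0.9, -0.8]
width: 11.5
grasp_force: 30.0
```

```bash
python3 w.py
```

```text
pawl slope 0.0012312881946184178 tip 377 264.4812269206062 112
[549.3  22.8  56. ] [-7.3  0.4 -1.2]
```

Still clicked. Opening fully and lifting.

Request:
move_arm(
  steps=[
    [[-0.03,0,0],0,1],
    [[-0.03,0,0],0,1],
    [[0,0,0],0,0],
    [[0,0,0],0,0],
    [[0,0,0],0,0],
    [[0,0,0],0,0],
    [[0,0,0],0,0],
    [[0,0,0],0,0],
    [[0,0,0],0,0],
    [[0,0,0],0,0],
    [[0,0,-0.3],0,0],
    [[0,0,-0.7],0,0],
    [[0,0,-0.7],0,0],
    [[0,0,-0.7],0,0],
    [[0,0,-0.7],0,0],
    [[0,0,-0.7],0,0],
    [[0,0,-0.7],0,0],
    [[0,0,-0.3],0,0],
    [[0,0,0],0,0],
    [[0,0,0],0,0],
  ],
)

```text
t: 18.23
ee_pos: [549.6, 23.0, 176.5]
orientation: [3.132, 0.239, 0.001]
ft_force: [-0.5, 1.0, 0.4]
width: 88.0
grasp_force: 0.0
```

```bash
python3 w.py; python3 - <<'E'
from h import *
s=cams.get_image("scene")
b=cv2.resize(s["image"][210:320,290:460],None,fx=4,fy=4,interpolation=cv2.INTER_CUBIC)
cv2.imwrite("pics/c7.png",b[:,:,::-1])
E
```

```text
pawl slope 0.003186995571422484 tip 377 264.54424801887126 112
[549.1  23.  175.8] [-0.5  1.  -0.3]
```

View pics/c7.png

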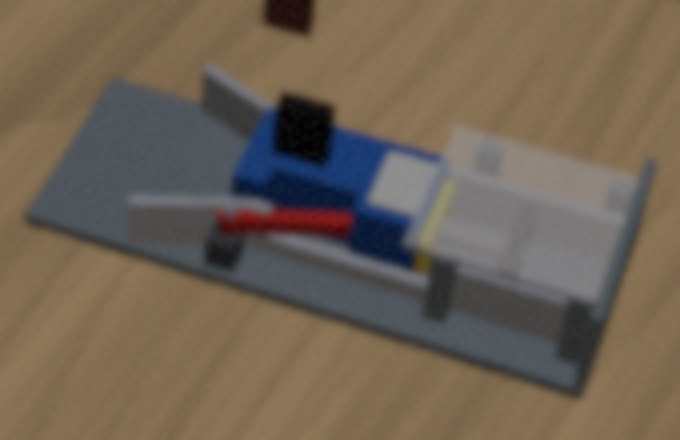

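The cassette lies flat against the yellow plate at (435,220), the pawl tip at (352,222) sits in its notch, and the gripper is clear. Handing in.

```bash
python3 -c "
from workcell import ctrl
print(ctrl.close_job())"
```

```text
the job is handed in; nothing more can be done
None
```

The blue cassette is latched in the dock: the last picture shows the pawl sprung back into its notch and the cassette against the yellow plate. The push peaked at about 12 N, the gripper let go and lifted clear, and I handed the job in at about 18 s; no verdict came back.

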